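Lock the notice board's backing and hold its hanging bar for screwing

ROBOT

A 6-joint arm with a two-finger parallel gripper is mounted at the origin on a cart in front of the work surface, level with it; the furniture and walls round the work are solid. World frame = base frame: x ahead of the robot, y to its left, z up, the work surface at z = 0. Lengths are in mm, angles in rad, forces in N, time in s.
With the tool pointing down it reaches from about 300 to 775 mm from the base axis. Payload 14.6 kg.
Tool frame: the origin (TCP) lies midway between the tips of the shut fingers; the grasp point (between the pads) lies 19 mm behind it (pinch_z is the distance from the TCP to the grasp point, in mm); z points along the fingers, y is the direction in which the jaws open and shut (so a half turn about z gives the same grasp; the last joint's range is limited). The gripper opens to 94 mm and grips with 3 to 60 N. Pads are 16 mm wide; open, the fingers measure 119 mm over their backs; the gripper's body (75 mm by 177 mm) begins 78 mm behind the grasp point.
Start: joints at [1.104, 0.3, 1.521, -0, 1.321, -0.067], TCP at [214.075, 506.617, 175.846] pointing down, gripper open.
Joint ranges: [-3.03, 3.03], [-0.79, 2.21], [0.23, 2.52], [-1.04, 4.18], [0, 3.07], [-2.55, 2.55]. Speed limits (rad/s): [2.22, 2.22, 2.57, 3.14, 3.14, 3.14].

INTERFACE

Orientations are given as [roll, pitch, yaw] about the fixed x, y, z axes, in that order (R = Rz(yaw) Ry(pitch) Rx(roll)).
In Python, from cell import read_state, camera, sign_off, pinch_z gives the robot as it stands. The module is installed in compiled form; this text tells all that it offers.
- The arm moves only by the tool servo_tool, never from a script. Its argument "series" is a list of rows, each a list of 6 numbers: the shift along the tool's x, y, z in cm, then the turn, a rotation vector about the tool's x, y, z in rad. In form: [[tx, ty, tz, rx, ry, rz], ...]. A call has exactly 10 rows; each row is the pose to reach, as a shift and turn from the pose commanded when the call began, along the tool's axes at that moment; what a row does not reach only later rows make up. A row lasts 1/12 s, in which the tool goes at most 41.7 mm and 7.16 degrees, less where a joint would pass 70% of its speed; a pose out of reach is approached as far as the arm can. A call with a gripper value outside its range is refused whole. "gripper" is the finger opening in cm, from 0 to 9.4, set as the call begins (left out, the last holds). The fingers move at their own pace and stop on an object; "grip_force" is the grip in N (left out, the last holds). Time passes only in rows, so rows that repeat a pose let the fingers close, or fill a call up. It gives the time, the measured TCP pose, the force and the opening at its end, in the units of the state.
- read_state(): the state, without advancing time (a new reading comes with each control period).
- camera(name): name is "side" or "top" or "wrist"; returns a dict with "pixels" (400x640x3 uint8, red, green, blue), "fx", "fy", "cx", "cy" (pixels), "pose" (4x4, takes a point from camera to world coordinates); the wrist camera has in their place "mount" (4x4, takes a point from camera to tool coordinates, whose origin is the TCP and whose axes are the flange's). Camera axes: x right, y down, z forward; pixel columns grow to the right and rows downward; lengths in mm; the calibration is good to about 2 mm. A picture is of the moment at which its call begins: read the wrist's pose just before it. There is no depth.
- sign_off(): hands the job in, once; it reports no verdict.
The state is a dict: "clock": time; "joints": joint angles; "qd": joint speeds; "effort": joint torques, N m; "eef_pos": TCP position; "eef_rot": TCP orientation; "wrist_force": force on the tool from outside, world axes, zero at the start; "moment": the same for the moment, N m; "finger_gap": finger opening in mm.
Only numpy, scipy, OpenCV 4.12 (cv2) and the standard library are available. Lean on these libraries where they do the work, as an engineer would, in place of code of your own. Each camera call takes 0.05 s, during which the arm holds its last target.

TASK

The wooden notice board lies face down on the worktop: first swing the steel turn button on its side rail inward, square across the backing, so that the backing is locked in. Then take the loose wooden hanging bar, lay it flat on the backing, centred along the thick top rail, and press its long side squarely against the rubber strip of that rail with a steady push of about 10 N, not bearing down on the backing (the rubber should give about 4 mm). Finish while still holding it pressed there, so that I can screw it down; never ram it, and leave the note pad, pencil and glass mug alone.

Things in the scene. Friction and masses are not known exactly. Their poses are not given: they have to be found in the camera images.
- board: Notice board face down, fixed on the worktop, 220 (x) x 340 mm (y). Origin: on the worktop under its centre; x points to the thick top rail, y to the side rail with the turn button. Plywood backing: upper face 13 mm up, to 82 mm from the centre in x, 142 in y. Side and bottom rails 28 mm wide, 14 mm high, flat. Top rail: x 82 to 110 mm, 34 mm high, fine dark line across its middle.
- strip: Black rubber strip, 200 mm long along the top rail's inner face, standing 8 mm out of it, at heights 16 to 28 mm. Origin: on its outer face at mid length (board x 74 mm, y 0, height 14 mm); axes as the board's. Pressed, it gives bodily toward +x, 1 mm for each 2.5 N (4 mm at 10 N), hard stop at 9 mm; springs back. Bearing down on the backing wastes push in friction.
- turnbutton (a joint): Turn button angle, rad: 0 = arm along the side rail, pointing to board +x; grows clockwise seen from above; 1.57 = arm points to board -y, square across the backing; stop at 1.62. Starts at 0 to 0.4. Stays where left; friction 0.05 N m (1 to 2 N at the arm).
- pivot (a point): Turn button's pivot axis, mid side rail at board x -45, y 156 mm, 24 mm above the worktop (hub top). Hub 22 mm across, brass screw head up to 28 mm.
- button_tip (a point): Free end of the turn button's steel arm, 55 mm from the pivot, 24 mm above the worktop (upper face of the arm). The arm is 16 mm wide, 9 mm thick, and occupies heights 15 to 24 mm.
- bar: Loose wooden hanging bar, about 0.14 kg, at first on the worktop off the board's -y side, turned. Base 40 (x) x 140 (y) x 16 mm high, a brass-ringed screw hole near each end; in its middle a grip block 22 (x) x 34 mm (y), its top 47 mm above the bar's underside. Origin: centre of the underside. Same both ways round: either long side may face the strip.
- pad: Note pad, 115 x 76 x 11 mm, bystander; origin centre of the underside.
- pencil_1: Pencil, about 150 mm long, bystander; origin centre of the underside.
- mug: Glass mug with handle, 103 x 136 x 88 mm, bystander; origin centre of the underside.

How it is judged (in metres and radians):
On the way, in this order (a step that is already met when the one before it is completed fails the run):
1. the turn button is swung inward across the backing (over 1.3 rad) (value of joint turnbutton above 1.3 rad), for 0.2 s.
2. then the bar touches the rubber strip (contact force between bar and strip above 1 N), for 0.1 s.
At the end, for the whole second after the job is handed in: The turn button is over 1.3 rad; the bar lies flat on the backing (underside no more than 6 mm off its face, tilt under 0.08 rad), its middle within 15 mm of the middle of the top rail, parallel to it within 0.07 rad, still, and the fingers keep pressing it against the rubber strip with 5 to 15 N (value of joint turnbutton above 1.3 rad and contact force between bar and strip between 5 and 15 N and contact force between the fingers and bar above 2 N and angle between the y axis of bar and the y axis of board, either way round below 0.07 rad and y of bar in the frame of board between -0.015 and 0.015 m and z of bar in the frame of board between 0.009 and 0.019 m and angle between bar's own z axis and vertical below 0.08 rad and linear speed of bar below 0.01 m/s); the arm keeps its last pose, push and grip.
It fails at once if the bar is rammed against the strip with over 30 N (contact force between bar and strip above 30 N).
It fails at once if the note pad is moved more than 3 cm (distance of pad from where it was at the start of the episode above 0.03 m).
It fails at once if the pencil is moved more than 3 cm (distance of pencil_1 from where it was at the start of the episode above 0.03 m).
It fails at once if the glass mug is moved more than 3 cm (distance of mug from where it was at the start of the episode above 0.03 m).
It also fails if it takes over 62 s, if anything falls off the work surface, if the arm or the gripper's body presses on something with over 40 N, if the wrist force passes 120 N, or if a joint passes its speed limit or range.

## Working session

There is one attempt and no reset: what is moved stays moved. The work goes in short steps, Python scripts to look and compute and a tool call to move; the robot and the scene stay as the last step left them, time stands still between calls to the robot, and variables do not carry over. Pictures are saved under pics/ and viewed, and the job is handed in when it is done.

Besides the shell and the picture viewer there is one more tool, called after "Call:" as name(argument=value, ...) on one line, values as JSON. servo_tool: Moves the arm, as the interface text tells. Its arguments: {"type":"object","properties":{"series":{"type":"array"},"gripper":{"type":"number"},"grip_force":{"type":"number"}},"required":["series"]}

```bash
mkdir -p pics
python3 - <<'E'
from cell import *
import cv2,numpy as np
s=read_state()
for k,v in s.items(): print(k,np.round(v,4).tolist() if not isinstance(v,float) else v)
for n in("side","top","wrist"):
    c=camera(n); cv2.imwrite(f"pics/{n}0.png",c["pixels"][...,::-1])
    print(n,c["fx"],c["fy"],c["cx"],c["cy"],np.round(c.get("pose",c.get("mount")),3).tolist())
print(pinch_z)
E
```

```text
clock 0.0
joints [1.1044, 0.3005, 1.5216, 0.0, 1.3207, -0.0666]
qd [0.0001, -0.0018, 0.0003, -0.0013, -0.0009, 0.0003]
effort [0.0021, -53.1798, -35.2752, 0.0709, 0.0243, -0.0001]
eef_pos [213.9577, 506.3431, 175.2782]
eef_rot [-3.1404, -0.0001, 2.7418]
wrist_force [-0.1827, -0.7863, 0.047]
moment [-0.0173, 0.0233, 0.0072]
finger_gap 93.77958401530739
side 414.03319573750883 414.03319573750883 315.4900541486396 202.06937881854876 [[0.735, -0.428, 0.526, -202.323], [-0.678, -0.474, 0.563, -741.184], [0.008, -0.77, -0.638, 1004.752], [0.0, 0.0, 0.0, 1.0]]
top 485.9817355341519 485.9817355341519 322.7905518179742 197.23647036104495 [[0.02, -0.992, 0.127, 415.329], [-1.0, -0.021, -0.005, 125.961], [0.008, -0.127, -0.992, 1410.425], [0.0, 0.0, 0.0, 1.0]]
wrist 280.9772419411028 280.9772419411028 323.3828598195734 197.35796674870127 [[0.001, -0.97, -0.241, 68.731], [1.0, 0.001, -0.0, 0.045], [0.001, -0.241, 0.97, -209.264], [0.0, 0.0, 0.0, 1.0]]
18.8
```

View pics/top0.png

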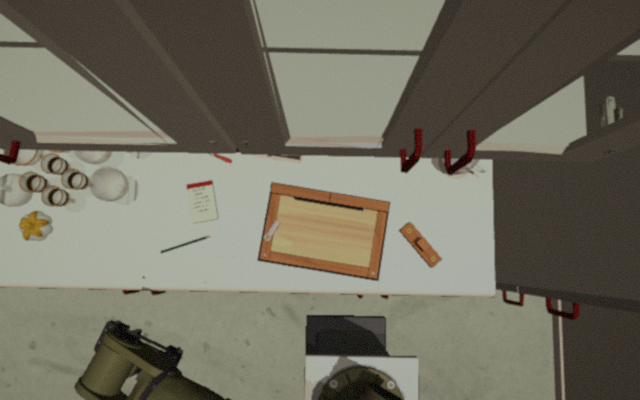

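View pics/side0.png

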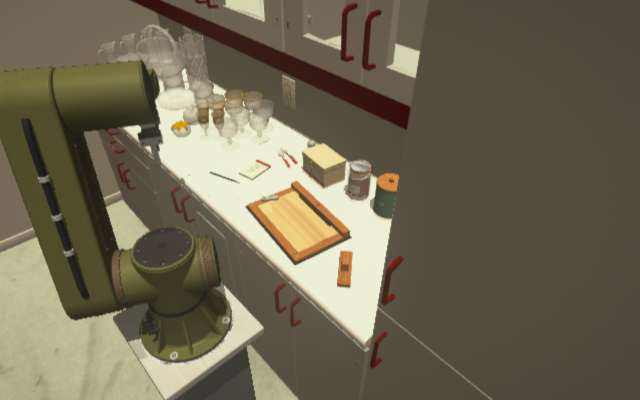

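View pics/wrist0.png

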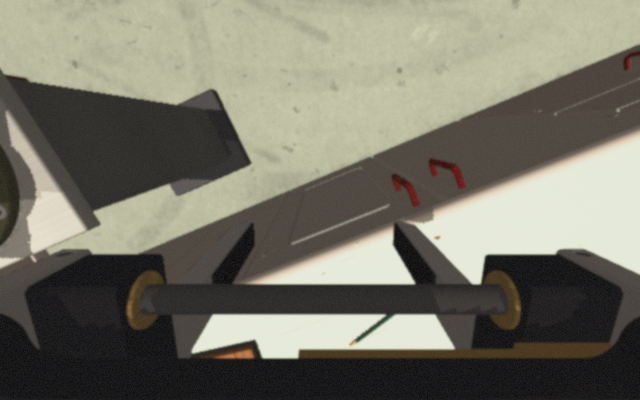

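The top view shows the board at about (325,232) px with its top rail on the far side. The turn button is at about (272,230), the bar at about (420,244), the pad at (202,201) and the pencil at (186,244). Next I'll measure these.

```bash
cat > h.py <<'E'
import numpy as np,cv2
from cell import *
def ray(c,uv,z,T=None):
    T=c["pose"] if T is None else T
    uv=np.atleast_2d(uv).astype(float)
    d=np.c_[(uv[:,0]-c["cx"])/c["fx"],(uv[:,1]-c["cy"])/c["fy"],np.ones(len(uv))]@T[:3,:3].T
    o=T[:3,3]; return o+d*((z-o[2])/d[:,2])[:,None]
def proj(c,p,T=None):
    T=c["pose"] if T is None else T
    q=(np.atleast_2d(p)-T[:3,3])@T[:3,:3]
    return np.c_[c["fx"]*q[:,0]/q[:,2]+c["cx"],c["fy"]*q[:,1]/q[:,2]+c["cy"]]
E
python3 - <<'E'
from h import *
for n,(x0,y0,x1,y1) in dict(top=(240,170,460,300),side=(230,170,380,300)).items():
    c=camera(n);im=c["pixels"][...,::-1]
    cv2.imwrite(f"pics/{n}1.png",cv2.resize(im[y0:y1,x0:x1],None,fx=3.6 if n=="top" else 4,fy=3.6 if n=="top" else 4,interpolation=cv2.INTER_CUBIC))
    hsv=cv2.cvtColor(im,cv2.COLOR_BGR2HSV)
    m=cv2.inRange(hsv,(3,100,50),(22,255,255)); m[:y0]=0;m[y1:]=0;m[:,:x0]=0;m[:,x1:]=0
    for k in cv2.findContours(m,0,2)[0]:
        if cv2.contourArea(k)>150:
            print(n,cv2.contourArea(k),np.round(cv2.boxPoints(cv2.minAreaRect(k)),1).tolist(),cv2.approxPolyDP(k,4,True)[:,0].tolist())
E
```

```text
top 593.0 [[399.3999938964844, 230.10000610351562], [409.3999938964844, 221.5], [440.8999938964844, 258.6000061035156], [430.8999938964844, 267.20001220703125]] [[408, 223], [400, 230], [432, 266], [440, 258]]
top 6337.5 [[258.5, 259.20001220703125], [271.20001220703125, 182.5], [389.6000061035156, 202.3000030517578], [376.79998779296875, 279.0]] [[272, 183], [264, 233], [280, 218], [281, 230], [294, 226], [300, 232], [302, 228], [364, 240], [372, 246], [370, 261], [364, 267], [271, 251], [273, 235], [269, 241], [263, 238], [260, 259], [377, 278], [388, 202]]
side 391.0 [[337.20001220703125, 285.5], [339.3999938964844, 250.5], [352.0, 251.3000030517578], [349.79998779296875, 286.29998779296875]] [[341, 251], [338, 285], [348, 286], [351, 252]]
side 4183.0 [[246.3000030517578, 205.5], [293.3999938964844, 165.10000610351562], [351.6000061035156, 233.0], [304.5, 273.3999938964844]] [[295, 181], [273, 194], [278, 195], [276, 200], [258, 200], [248, 207], [296, 262], [347, 237], [349, 230]]
```

View pics/top1.png

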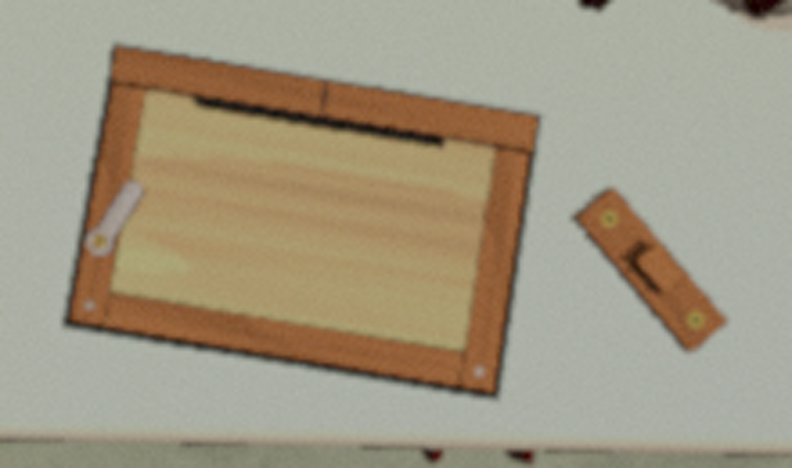

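View pics/side1.png

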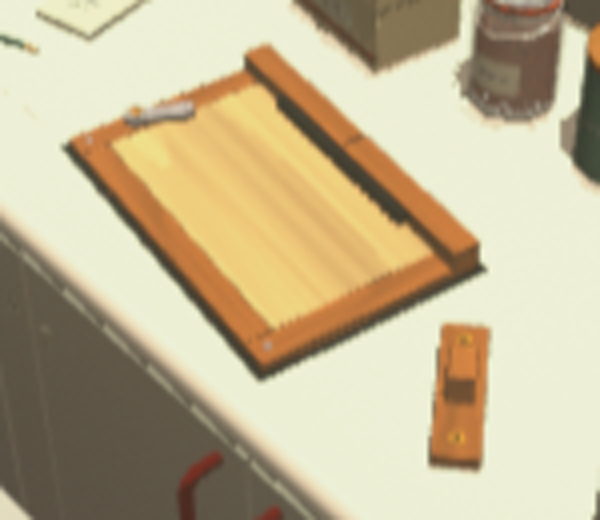

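In the top crop the rail corners are at (114,46) and (539,117), the near corners at (66,324) and (496,395), the hub at (98,242) and the arm tip at (138,187). The bar's rings are at (609,218) and (696,320). Next I'll fit the poses.

Run:
```python
from h import *
from scipy.optimize import least_squares
c=camera("top")
P=lambda l:np.array(l,float)/3.6+[240,170]
W=[];L=[]
for uv,z,l in [((114,46),34,(110,170)),((539,117),34,(110,-170)),((66,324),14,(-110,170)),((496,395),14,(-110,-170)),((98,241),28,(-45,156))]:
    W.append(ray(c,P(uv),z)[0,:2]);L.append(l)
W=np.array(W);L=np.array(L,float)
def f(p,L=L):
    a=p[2];return np.array([[np.cos(a),-np.sin(a)],[np.sin(a),np.cos(a)]])@L.T+np.array(p[:2])[:,None]
r=least_squares(lambda p:(f(p).T-W).ravel(),[450,120,0])
print("board top",r.x.round(4),r.fun.round(1))
print("pivot fit",f(r.x,np.array([[-45,156.]])).T, "tip",ray(c,P((138,185)),22))
s=camera("side")
Q=lambda l:np.array(l,float)/4+[230,170]
W2=np.array([ray(s,Q(u),z)[0,:2] for u,z in [((263,45),34),((478,245),34),((66,147),14),((262,376),14 if 0 else 2)]])
r2=least_squares(lambda p:(f(p,L[:4]).T-W2).ravel(),[450,120,0]);print("board side",r2.x.round(4),r2.fun.round(1))
for n,cc,pts in (("top",c,[P((609,218)),P((696,320))]),("side",s,[Q((466,341)),Q((456,437))])):
    w=ray(cc,np.array(pts),16);d=w[1]-w[0];print(n,"bar",w.mean(0).round(1),"rings",np.linalg.norm(d).round(1),"yaw of y axis line",np.arctan2(d[1],d[0]).round(3))
print("block top bar top view",ray(c,P((657,270)),47).round(1))
for n,p in dict(jar=(365,195),).items(): print(n,ray(s,p,0))
print("pad",ray(c,np.array([(187,183),(215,180),(218,218),(191,223)]),11).round(0).tolist(),"pencil",ray(c,np.array([(161,252),(210,237)]),4).round(0).tolist())
```

```text
board top [ 4.965166e+02  1.126712e+02 -1.450000e-01] [-0.8 -1.1 -0.2  1.1  1.5 -1.8  1.1  2.4 -1.5 -0.5]
pivot fit [[474.53731694 273.53735787]] tip [[521.3483533  244.50933263  22.        ]]
board side [ 4.937895e+02  1.058060e+02 -1.333000e-01] [-1.  -0.5  2.4 -0.7  1.   5.9 -2.5 -4.6]
top bar [ 463.6 -165.6   16. ] rings 105.0 yaw of y axis line -2.427
side bar [ 464.9 -167.7   16. ] rings 100.6 yaw of y axis line -2.449
block top bar top view [[ 461.6 -162.7   47. ]]
jar [[797.38666546  47.28447863   0.        ]]
pad [[628.0, 514.0, 11.0], [639.0, 434.0, 11.0], [528.0, 420.0, 11.0], [512.0, 496.0, 11.0]] pencil [[428.0, 580.0, 4.0], [474.0, 441.0, 4.0]]
```

```bash
cat >> h.py <<'E'
from scipy.spatial.transform import Rotation as Ro
B=np.array([496.,112.]);BY=-0.145
def b2w(x,y): 
    a=BY;return B+np.array([np.cos(a)*x-np.sin(a)*y,np.sin(a)*x+np.cos(a)*y])
def rel(s,pos,yaw):
    R0=Ro.from_euler("xyz",s["eef_rot"]); R1=Ro.from_euler("xyz",[np.pi,0,yaw])
    return np.round(np.r_[R0.inv().apply(np.array(pos)-s["eef_pos"])/10,(R0.inv()*R1).as_rotvec()],3).tolist()
def sweep(th,r=42,cl=0):
    d=np.array([np.cos(th),-np.sin(th)]);t=np.array([-np.sin(th),-np.cos(th)])
    return np.array([-45,156])+r*d-t*(8+8*np.sin(th)+12.5*np.cos(th)+cl)
E
python3 - <<'E'
from h import *
s=read_state()
p=b2w(*sweep(0.4,cl=6));print(p,rel(s,[*p,110],np.pi+BY))
E
```

```text
[524.76998838 275.57262584] [-37.612, -9.183, 6.573, -0.0, -0.0, -0.255]
```

Call:
servo_tool(series=[[-3,-0.8,0.5,0,0,-0.03],[-6.5,-1.6,1.2,0,0,-0.06],[-10,-2.5,1.8,0,0,-0.09],[-13.5,-3.4,2.4,0,0,-0.12],[-17,-4.2,3,0,0,-0.15],[-20.5,-5,3.6,0,0,-0.18],[-24,-5.9,4.2,0,0,-0.21],[-27.5,-6.7,4.8,0,0,-0.24],[-31,-7.6,5.4,0,0,-0.255],[-34.5,-8.4,6,0,0,-0.255]], gripper=0, grip_force=10)

```text
clock: 1.18
eef_pos: [500.4, 293.6, 115.6]
eef_rot: [3.142, 0.0, 2.998]
wrist_force: [-0.7, 0.9, 0.3]
finger_gap: 30.8
```

Run:
```python
from h import *
s=read_state();print(s["eef_pos"].round(1) if hasattr(s["eef_pos"],'round') else s["eef_pos"],s["eef_rot"],s["finger_gap"])
c=camera("wrist");cv2.imwrite("pics/w1.png",c["pixels"][...,::-1])
c=camera("top");cv2.imwrite("pics/t2.png",c["pixels"][...,::-1])
print(rel(s,[*b2w(*sweep(0.4,cl=6)),110],np.pi+BY))
```

```text
[500.4 293.6 115.6] [3.14153295e+00 8.84015741e-05 2.99780582e+00] 30.760074803028914
[-2.668, -1.431, 0.563, 0.0, 0.0, 0.001]
```

View pics/w1.png

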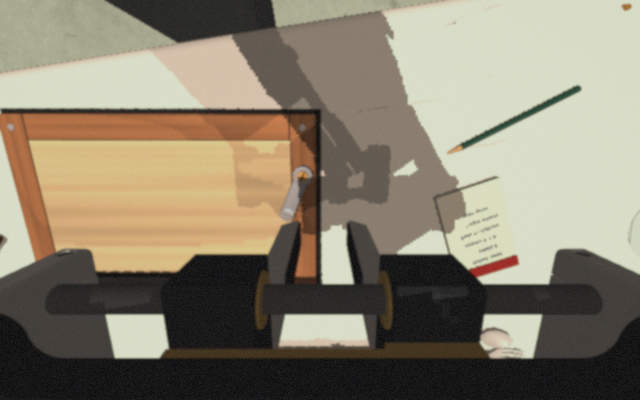

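The wrist view shows the hub at (303,174), the arm tip at about (289,216), and the board corners at (319,110) and (1,110). The note pad is to the right at (477,225). I'll use these as a second board measurement.

Run:
```python
from h import *
s=read_state();c=camera("wrist")
T=np.eye(4);T[:3,:3]=Ro.from_euler("xyz",s["eef_rot"]).as_matrix();T[:3,3]=s["eef_pos"];T=T@c["mount"]
for n,uv,z,l in (("hub",(303,174),28,(-45,156)),("tip",(289,214),23,None),("corner",(319,111),14,(-110,170)),("screw near",(303,128),14,None),("screw far",(11,127),14,None),("inner corner",(290,141),14,(-82,142)),("inner corner2",(28,141),14,(-82,-142))):
    print(n,ray(c,uv,z,T).round(1)[0], b2w(*l).round(1) if l else "")
```

```text
hub [477.9 273.   28. ] [474.  272.9]
tip [520.9 249.6  23. ] 
corner [416.2 299.4  14. ] [411.7 296.1]
screw near [430.9 279.8  14. ] 
screw far [383.7 -29.6  14. ] 
inner corner [442.3 263.6  14. ] [435.4 264.4]
inner corner2 [400.4 -17.4  14. ] [394.3 -16.7]
```

Run:
```python
from h import *
s=read_state();c=camera("wrist");cv2.imwrite("pics/w2.png",c["pixels"][...,::-1]);print(s["eef_pos"],np.abs(s["qd"]).max())
p=cv2.imread("pics/w1.png");print(np.abs(p.astype(int)-c["pixels"][...,::-1]).mean())
cv2.imwrite("pics/w2c.png",cv2.resize(c["pixels"][95:255,250:350,::-1],None,fx=5,fy=3.7,interpolation=cv2.INTER_CUBIC)[:,:])
```

```text
[500.28750179 293.32627122 115.01585869] 0.054733659322549436
7.49517578125
```

View pics/w2.png

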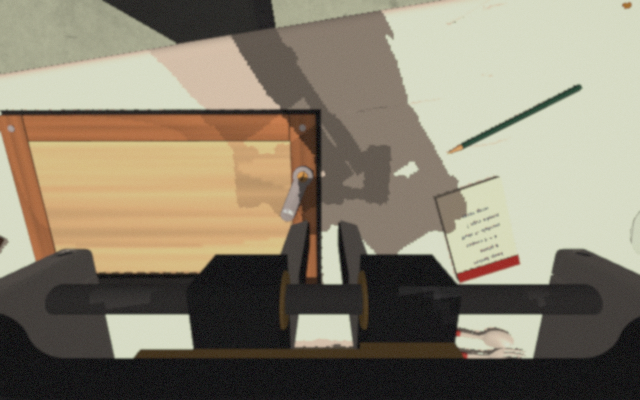

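Call:
servo_tool(series=[[-1.5,-0.7,0,0,0,0],[-2.9,-1.4,0,0,0,0],[-2.9,-1.4,1.5,0,0,0],[-2.9,-1.4,3,0,0,0],[-2.9,-1.4,5,0,0,0],[-2.9,-1.4,7,0,0,0],[-2.9,-1.4,8.5,0,0,0],[-2.9,-1.4,9.3,0,0,0],[-2.9,-1.4,9.7,0,0,0],[-2.9,-1.4,9.7,0,0,0]])

```text
clock: 2.22
eef_pos: [525.9, 276.9, 18.6]
eef_rot: [-3.141, -0.0, 2.997]
wrist_force: [0.3, 0.5, 0.9]
finger_gap: 0.3
```

```bash
sed -i 's/B=np.array(\[496.,112.\])/B=np.array([498.,113.])/' h.py
python3 - <<'E'
from h import *
s=read_state();print(s["eef_pos"],s["wrist_force"])
for n in("side","top"):
    c=camera(n);im=c["pixels"][...,::-1]
    im=im[170:250,230:330] if n=="side" else im[170:280,240:350]
    cv2.imwrite(f"pics/{n}3.png",cv2.resize(im,None,fx=5,fy=5,interpolation=cv2.INTER_CUBIC))
for th in np.linspace(.4,1.54,9): print(round(th,2),rel(s,[*b2w(*sweep(th)),17],np.pi+BY)[:3])
E
```

```text
[525.93009355 276.90366428  18.64406136] [0.31072567 0.45479665 0.91978111]
0.4 [0.146, -0.573, 0.165]
0.54 [0.12, -1.235, 0.165]
0.68 [0.205, -1.918, 0.165]
0.83 [0.409, -2.602, 0.165]
0.97 [0.735, -3.261, 0.165]
1.11 [1.182, -3.872, 0.166]
1.26 [1.74, -4.408, 0.166]
1.4 [2.397, -4.847, 0.166]
1.54 [3.131, -5.168, 0.167]
```

View pics/side3.png

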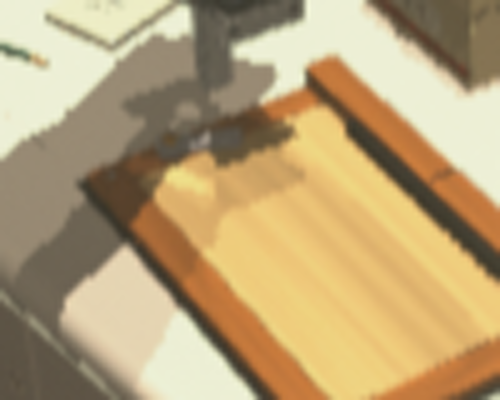

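View pics/top3.png

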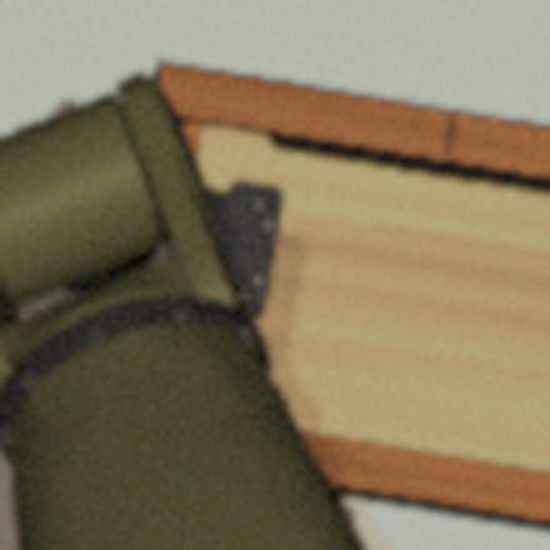

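The fingers stand at the rail just outboard of the arm, with no contact yet. Starting the sweep.

Call:
servo_tool(series=[[0.15,-0.3,0.1,0,0,0],[0.15,-0.6,0.1,0,0,0],[0.13,-0.9,0.1,0,0,0],[0.12,-1.25,0.1,0,0,0],[0.16,-1.6,0.1,0,0,0],[0.2,-1.9,0.1,0,0,0],[0.3,-2.25,0.1,0,0,0],[0.41,-2.6,0.1,0,0,0],[0.56,-2.95,0.1,0,0,0],[0.74,-3.26,0.1,0,0,0]])

```text
clock: 3.15
eef_pos: [513.6, 245.3, 17.8]
eef_rot: [-3.142, -0.0, 2.997]
wrist_force: [-0.4, -0.0, -0.2]
finger_gap: 0.6
```

Call:
servo_tool(series=[[0.2,-0.3,0,0,0,0],[0.44,-0.6,0,0,0,0],[0.7,-0.88,0,0,0,0],[1.0,-1.15,0,0,0,0],[1.3,-1.35,0,0,0,0],[1.65,-1.58,0,0,0,0],[2.0,-1.75,0,0,0,0],[2.35,-1.9,0,0,0,0],[2.35,-1.9,0,0,0,0],[2.35,-1.9,0,0,0,0]])

```text
clock: 3.98
eef_pos: [487.7, 230.4, 18.0]
eef_rot: [3.142, 0.0, 2.997]
wrist_force: [0.5, -0.7, -0.2]
finger_gap: 0.8
```

Run:
```python
from h import *
s=read_state();print(s["eef_pos"],s["wrist_force"])
c=camera("wrist");cv2.imwrite("pics/w4.png",c["pixels"][...,::-1])
c=camera("side");cv2.imwrite("pics/s4.png",cv2.resize(c["pixels"][170:280,230:360,::-1],None,fx=5,fy=5,interpolation=cv2.INTER_CUBIC))
```

```text
[487.74374643 230.37143768  17.9510406 ] [ 0.5110697  -0.66096912 -0.18532175]
```

View pics/w4.png

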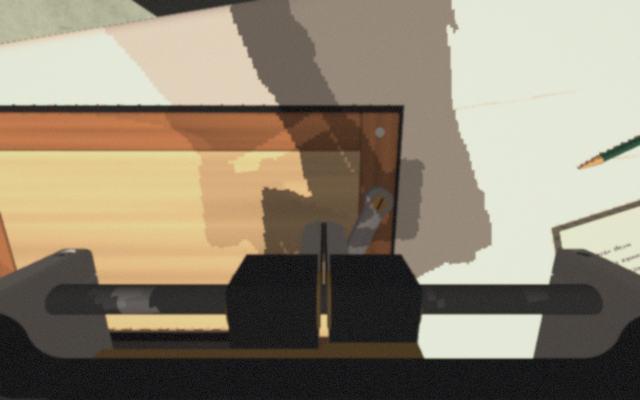

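View pics/s4.png

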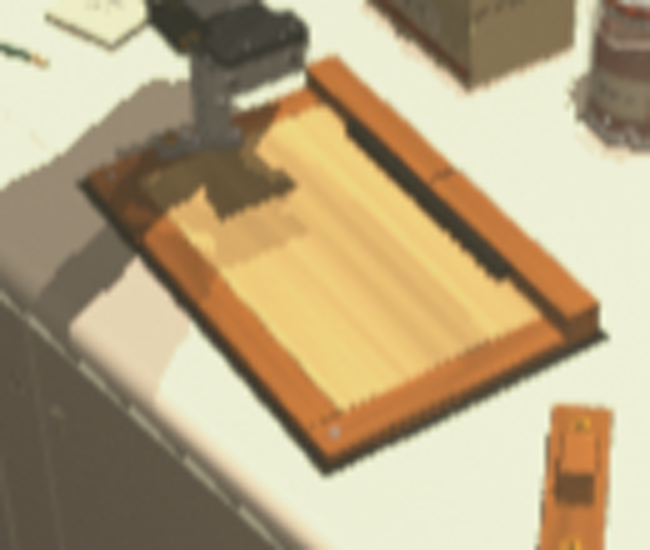

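Run:
```python
import cv2
p=cv2.imread("pics/w4.png")[150:270,270:420];p=cv2.convertScaleAbs(p,alpha=1.8)
cv2.imwrite("pics/w4c.png",cv2.resize(p,None,fx=5,fy=5,interpolation=cv2.INTER_CUBIC))
```

```text
(no output)
```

View pics/w4c.png

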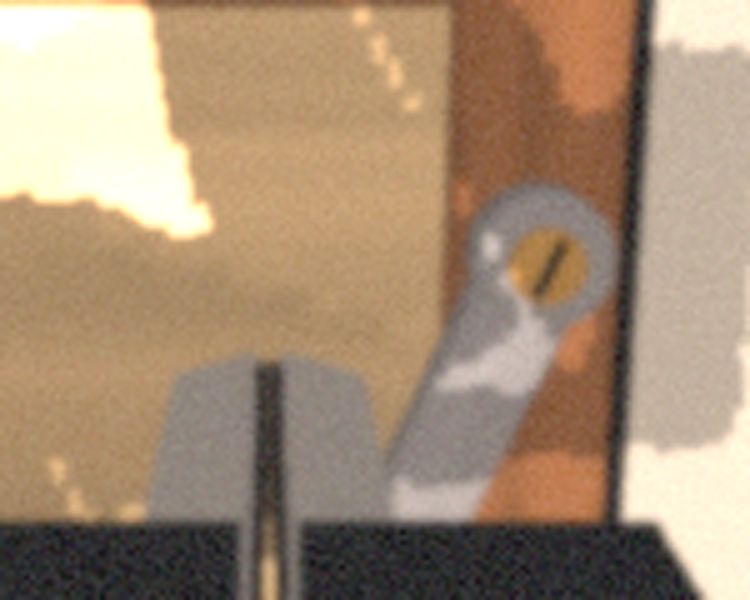

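Run:
```python
from h import *
s=read_state();c=camera("wrist")
T=np.eye(4);T[:3,:3]=Ro.from_euler("xyz",s["eef_rot"]).as_matrix();T[:3,3]=s["eef_pos"];T=T@c["mount"]
a=ray(c,(379.4,203),28,T)[0];b=ray(c,(357.4,250),24,T)[0];print(a,b,-np.arctan2((b-a)[1],(b-a)[0])+BY)
print("fingertips",ray(c,[(305,222),(323.5,222),(343,224)],18,T).round(1).tolist(), s["eef_pos"].round(1))
```

```text
[478.92856578 273.00236566  28.        ] [515.55285185 253.01378118  24.        ] 0.35459292155625366
fingertips [[488.9, 215.4, 18.0], [491.0, 229.8, 18.0], [494.8, 244.7, 18.0]] [488.  230.4  17.9]
```

Run:
```python
from h import *
s=read_state();c=camera("side");im=c["pixels"][...,::-1].copy()
e=s["eef_pos"]
big=cv2.resize(im[170:250,230:330],None,fx=7,fy=7,interpolation=cv2.INTER_CUBIC);big=cv2.convertScaleAbs(big,alpha=1.6)
for z,col in((0,(0,0,255)),(20,(0,255,0)),(60,(255,0,0))):
    u=(proj(c,e+[0,0,z])[0]-[230,170])*7;cv2.circle(big,tuple(int(v) for v in u),4,col,-1)
for p in ([474,273,24],[474+55*.875,273-55*.48,24],[478,273,24],[478+55*.875,273-55*.48,24]):
    u=(proj(c,p)[0]-[230,170])*7;cv2.circle(big,tuple(int(v) for v in u),4,(255,0,255),1)
cv2.imwrite("pics/s5.png",big)
```

```text
(no output)
```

View pics/s5.png

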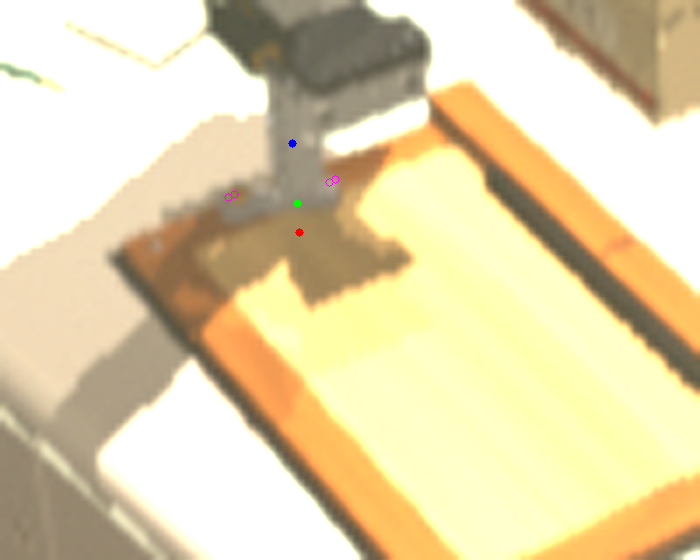

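The fingertips look about 10–17 mm higher than the TCP reading implies: they passed over the arm without any force. I'll feel for the backing gently.

Call:
servo_tool(series=[[0,0,0.05,0,0,0],[0,0,0.1,0,0,0],[0,0,0.15,0,0,0],[0,0,0.2,0,0,0],[0,0,0.25,0,0,0],[0,0,0.3,0,0,0],[0,0,0.35,0,0,0],[0,0,0.4,0,0,0],[0,0,0.4,0,0,0],[0,0,0.4,0,0,0]])

```text
clock: 5.02
eef_pos: [487.8, 230.3, 13.8]
eef_rot: [-3.142, -0.0, 2.997]
wrist_force: [0.2, -0.3, -0.0]
finger_gap: 0.2
```

Run:
```python
from h import *
print(read_state())
```

```text
{'clock': 5.0167, 'joints': array([ 3.73212044e-01,  4.68102597e-01,  1.70062156e+00, -1.39999185e-05,
        9.72920444e-01, -1.05279245e+00]), 'qd': array([-0.00076598,  0.00040735,  0.00058385, -0.00178973, -0.00221838,
       -0.00032755]), 'effort': array([-2.68402837e-03, -5.60648131e+01, -2.88029999e+01,  1.87760306e-02,
        6.52458798e-02, -1.42405042e-04]), 'eef_pos': array([487.82368464, 230.31576356,  13.81646159]), 'eef_rot': array([-3.14155688e+00, -3.94050041e-05,  2.99680870e+00]), 'wrist_force': array([ 0.20415437, -0.31412689, -0.0457704 ]), 'moment': array([0.00030335, 0.01841414, 0.02875606]), 'finger_gap': 0.22467058853011793}
```

Call:
servo_tool(series=[[0,0,0.05,0,0,0],[0,0,0.1,0,0,0],[0,0,0.15,0,0,0],[0,0,0.2,0,0,0],[0,0,0.25,0,0,0],[0,0,0.3,0,0,0],[0,0,0.35,0,0,0],[0,0,0.4,0,0,0],[0,0,0.45,0,0,0],[0,0,0.5,0,0,0]])

```text
clock: 5.85
eef_pos: [487.8, 230.3, 8.8]
eef_rot: [-3.142, 0.0, 2.997]
wrist_force: [0.2, -0.0, -0.3]
finger_gap: 0.4
```

Call:
servo_tool(series=[[0,0,0.05,0,0,0],[0,0,0.1,0,0,0],[0,0,0.15,0,0,0],[0,0,0.2,0,0,0],[0,0,0.25,0,0,0],[0,0,0.3,0,0,0],[0,0,0.35,0,0,0],[0,0,0.4,0,0,0],[0,0,0.4,0,0,0],[0,0,0.4,0,0,0]])

```text
clock: 6.68
eef_pos: [487.8, 230.3, 4.8]
eef_rot: [-3.142, -0.0, 2.997]
wrist_force: [0.1, -0.2, 0.0]
finger_gap: 0.6
```

Run:
```python
from h import *
s=read_state();c=camera("side");im=c["pixels"][...,::-1].copy()
e=s["eef_pos"];print(e)
big=cv2.resize(im[170:250,230:330],None,fx=7,fy=7,interpolation=cv2.INTER_CUBIC);big=cv2.convertScaleAbs(big,alpha=2)
for z,col in((0,(0,0,255)),(20,(0,255,0)),(60,(255,0,0))):
    u=(proj(c,e+[0,0,z])[0]-[230,170])*7;cv2.circle(big,tuple(int(v) for v in u),3,col,-1)
cv2.imwrite("pics/s6.png",big)
c=camera("wrist");p=cv2.convertScaleAbs(c["pixels"][150:270,230:430,::-1],alpha=2);cv2.imwrite("pics/w6.png",cv2.resize(p,None,fx=4,fy=4,interpolation=cv2.INTER_CUBIC))
```

```text
[487.82076535 230.31962826   4.81885017]
```

View pics/s6.png

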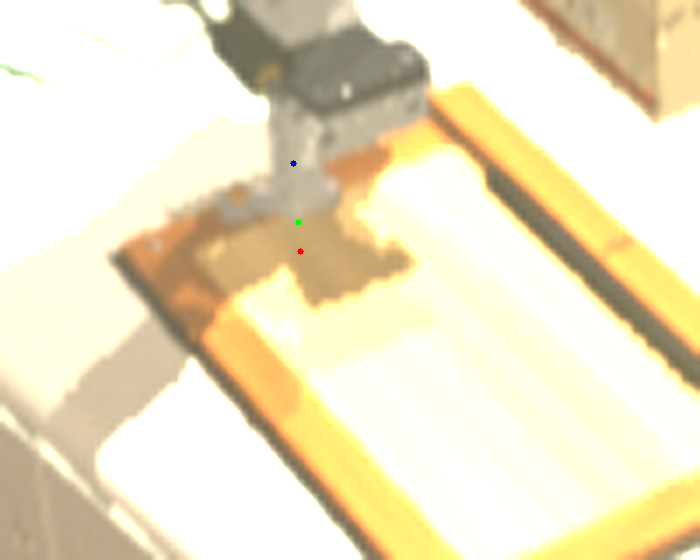

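View pics/w6.png

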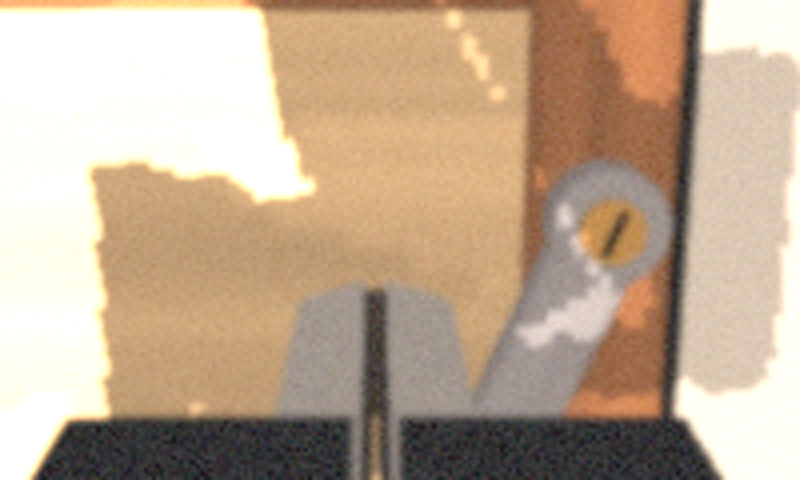

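Call:
servo_tool(series=[[0,0,-1,0,0,0],[0,0,-2,0,0,0],[0,0,-3.5,0,0,0],[0,0,-5,0,0,0],[0,0,-6,0,0,0],[0,0,-6,0,0,0],[0,0,-6,0,0,0],[0,0,-6,0,0,0],[0,0,-6,0,0,0],[0,0,-6,0,0,0]])

```text
clock: 7.62
eef_pos: [487.5, 230.2, 64.1]
eef_rot: [-3.141, -0.001, 2.997]
wrist_force: [-0.6, 0.3, 0.4]
finger_gap: 0.6
```

Run:
```python
from h import *
s=read_state();c=camera("side");im=c["pixels"][...,::-1].copy()
e=s["eef_pos"];print(e)
big=cv2.resize(im[150:250,230:330],None,fx=6,fy=6,interpolation=cv2.INTER_CUBIC);big=cv2.convertScaleAbs(big,alpha=1.5)
for z,col in((0,(0,0,255)),(20,(0,255,0)),(60,(255,0,0))):
    u=(proj(c,e+[0,0,z])[0]-[230,150])*6;cv2.circle(big,tuple(int(v) for v in u),3,col,-1)
cv2.imwrite("pics/s7.png",big)
```

```text
[487.46940606 230.20557663  64.12713221]
```

View pics/s7.png

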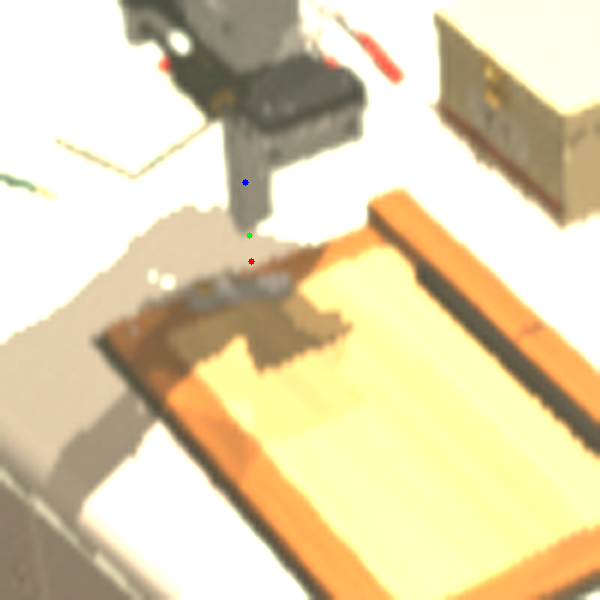

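In the side view, the fingertip at (248,234) is about 20 mm above the projected TCP at (251,261). So the real tips sit roughly 20 mm short of the TCP. I'll go back outboard of the arm and touch down on the flat rail to calibrate.

Run:
```python
from h import *
s=read_state();print(rel(s,[*b2w(*sweep(0.36,cl=6)),64],np.pi+BY), b2w(*sweep(0.36,cl=6)))
```

```text
[-3.163, 5.34, 0.021, -0.001, -0.001, 0.0] [526.56707161 278.50243477]
```

Call:
servo_tool(series=[[-1.5,2.5,0,0,0,0],[-3.2,5.5,0,0,0,0],[-3.2,5.5,1,0,0,0],[-3.2,5.5,2.5,0,0,0],[-3.2,5.5,4,0,0,0],[-3.2,5.5,5,0,0,0],[-3.2,5.5,5.6,0,0,0],[-3.2,5.5,5.9,0,0,0],[-3.2,5.5,6,0,0,0],[-3.2,5.5,6,0,0,0]])

```text
clock: 8.5
eef_pos: [527.7, 280.1, 5.2]
eef_rot: [3.141, 0.0, 2.997]
wrist_force: [-0.5, 0.0, 0.8]
finger_gap: 0.3
```

Call:
servo_tool(series=[[0,0,0.05,0,0,0],[0,0,0.1,0,0,0],[0,0,0.15,0,0,0],[0,0,0.2,0,0,0],[0,0,0.25,0,0,0],[0,0,0.3,0,0,0],[0,0,0.35,0,0,0],[0,0,0.4,0,0,0],[0,0,0.45,0,0,0],[0,0,0.5,0,0,0]])

```text
clock: 9.33
eef_pos: [527.4, 280.1, -0.2]
eef_rot: [3.142, 0.0, 2.997]
wrist_force: [-0.4, 0.5, -1.0]
finger_gap: 0.9
```

Call:
servo_tool(series=[[0,0,0.05,0,0,0],[0,0,0.1,0,0,0],[0,0,0.15,0,0,0],[0,0,0.2,0,0,0],[0,0,0.25,0,0,0],[0,0,0.3,0,0,0],[0,0,0.3,0,0,0],[0,0,0.3,0,0,0],[0,0,0.3,0,0,0],[0,0,0.3,0,0,0]])

```text
clock: 10.17
eef_pos: [527.4, 280.1, -3.1]
eef_rot: [3.142, -0.0, 2.997]
wrist_force: [0.9, -0.2, -0.1]
finger_gap: 0.5
```

Run:
```python
from h import *
s=read_state();print(s["eef_pos"],s["wrist_force"]);c=camera("side");im=c["pixels"][...,::-1].copy()
e=s["eef_pos"]
big=cv2.resize(im[150:250,230:330],None,fx=6,fy=6,interpolation=cv2.INTER_CUBIC);big=cv2.convertScaleAbs(big,alpha=1.8)
cv2.imwrite("pics/s8.png",big)
```

```text
[527.43474788 280.1113399   -3.1367617 ] [ 0.87285292 -0.18818356 -0.12561819]
```

View pics/s8.png

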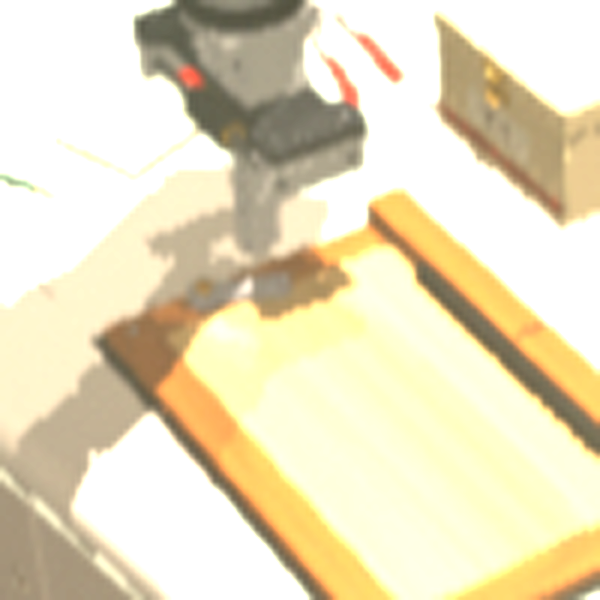

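Run:
```python
from h import *
c=camera("side")
for z in (-3,14,20,30,40,60): print(z,((proj(c,[527.4,280.1,z])[0]-[230,150])*6).round(0))
print(((proj(c,[476,273,28])[0]-[230,150])*6).round(0))
```

```text
-3 [259. 281.]
14 [257. 261.]
20 [257. 253.]
30 [256. 241.]
40 [255. 229.]
60 [253. 203.]
[198. 283.]
```

Call:
servo_tool(series=[[0,0,0.05,0,0,0],[0,0,0.1,0,0,0],[0,0,0.15,0,0,0],[0,0,0.2,0,0,0],[0,0,0.25,0,0,0],[0,0,0.3,0,0,0],[0,0,0.35,0,0,0],[0,0,0.4,0,0,0],[0,0,0.4,0,0,0],[0,0,0.4,0,0,0]])

```text
clock: 11.1
eef_pos: [527.4, 280.1, -7.2]
eef_rot: [-3.142, -0.0, 2.997]
wrist_force: [-0.3, 0.9, 0.3]
finger_gap: 0.6
```

Call:
servo_tool(series=[[0,0,0.05,0,0,0],[0,0,0.1,0,0,0],[0,0,0.15,0,0,0],[0,0,0.2,0,0,0],[0,0,0.2,0,0,0],[0,0,0.2,0,0,0],[0,0,0.2,0,0,0],[0,0,0.2,0,0,0],[0,0,0.2,0,0,0],[0,0,0.2,0,0,0]])

```text
clock: 11.93
eef_pos: [527.4, 280.1, -9.2]
eef_rot: [-3.142, -0.0, 2.997]
wrist_force: [-0.4, 0.5, 1.0]
finger_gap: 0.5
```

Call:
servo_tool(series=[[0,0,0.05,0,0,0],[0,0,0.1,0,0,0],[0,0,0.15,0,0,0],[0,0,0.2,0,0,0],[0,0,0.25,0,0,0],[0,0,0.25,0,0,0],[0,0,0.25,0,0,0],[0,0,0.25,0,0,0],[0,0,0.25,0,0,0],[0,0,0.25,0,0,0]])

```text
clock: 12.77
eef_pos: [527.4, 280.1, -11.6]
eef_rot: [3.142, 0.0, 2.997]
wrist_force: [-0.4, -0.4, -0.3]
finger_gap: 0.3
```

Run:
```python
from h import *
s=read_state();print(s["eef_pos"],s["wrist_force"]);c=camera("side");im=c["pixels"][...,::-1].copy()
big=cv2.resize(im[150:250,230:330],None,fx=6,fy=6,interpolation=cv2.INTER_CUBIC);big=cv2.convertScaleAbs(big,alpha=1.8)
cv2.imwrite("pics/s9.png",big)
```

```text
[527.44464193 280.11834001 -11.63938935] [-0.40948122 -0.41501807 -0.28834825]
```

View pics/s9.png

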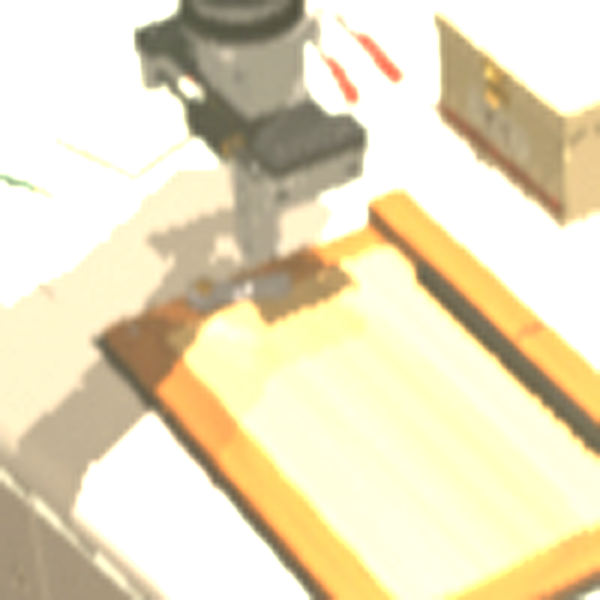

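Call:
servo_tool(series=[[0,0,0.05,0,0,0],[0,0,0.1,0,0,0],[0,0,0.15,0,0,0],[0,0,0.15,0,0,0],[0,0,0.15,0,0,0],[0,0,0.15,0,0,0],[0,0,0.15,0,0,0],[0,0,0.15,0,0,0],[0,0,0.15,0,0,0],[0,0,0.15,0,0,0]])

```text
clock: 13.65
eef_pos: [527.4, 280.1, -13.1]
eef_rot: [3.142, 0.0, 2.997]
wrist_force: [0.3, -1.1, -0.2]
finger_gap: 0.6
```

Run:
```python
from h import *
s=read_state();print(s["eef_pos"],s["wrist_force"])
for th in (.36,.5,.65,.8,.95,1.1,1.25,1.4,1.54): print(round(th,2),rel(s,[*b2w(*sweep(th)),s["eef_pos"][2]],np.pi+BY)[:3])
```

```text
[527.44604173 280.13779749 -13.13023987] [ 0.26859919 -1.09970076 -0.19688396]
0.36 [0.275, -0.736, -0.0]
0.5 [0.22, -1.376, -0.0]
0.65 [0.276, -2.091, -0.0]
0.8 [0.463, -2.813, -0.0]
0.95 [0.785, -3.513, -0.0]
1.1 [1.241, -4.163, -0.0]
1.25 [1.822, -4.733, -0.0]
1.4 [2.511, -5.196, -0.0]
1.54 [3.233, -5.511, -0.0]
```

Call:
servo_tool(series=[[0.1,-0.3,0,0,0,0],[0.25,-0.6,0,0,0,0],[0.25,-0.9,0,0,0,0],[0.22,-1.3,0,0,0,0],[0.24,-1.6,0,0,0,0],[0.27,-1.95,0,0,0,0],[0.32,-2.25,0,0,0,0],[0.4,-2.5,0,0,0,0],[0.46,-2.8,0,0,0,0],[0.46,-2.8,0,0,0,0]])

```text
clock: 14.48
eef_pos: [518.7, 252.6, -13.1]
eef_rot: [-3.141, -0.0, 2.997]
wrist_force: [-1.4, 0.8, 0.0]
finger_gap: 0.5
```

Run:
```python
from h import *
s=read_state();print(s["eef_pos"],s["wrist_force"])
c=camera("wrist");p=cv2.convertScaleAbs(c["pixels"][130:270,230:430,::-1],alpha=2);cv2.imwrite("pics/w10.png",cv2.resize(p,None,fx=4,fy=4,interpolation=cv2.INTER_CUBIC))
```

```text
[518.71733951 252.59537344 -13.13134914] [-1.35684392  0.75802053  0.03532108]
```

View pics/w10.png

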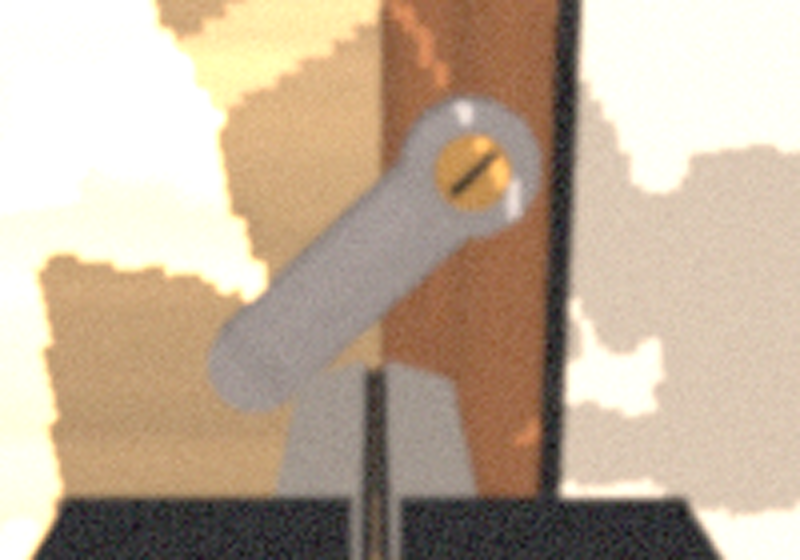

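The arm is turning: it's now at about 0.85 rad, with the fingers pushing near its tip. I'll complete the sweep.

Call:
servo_tool(series=[[0.15,-0.35,0,0,0,0],[0.32,-0.7,0,0,0,0],[0.54,-1.03,0,0,0,0],[0.78,-1.35,0,0,0,0],[1.05,-1.65,0,0,0,0],[1.36,-1.93,0,0,0,0],[1.7,-2.17,0,0,0,0],[2.05,-2.4,0,0,0,0],[2.4,-2.55,0,0,0,0],[2.7,-2.68,0,0,0,0]])

```text
clock: 15.37
eef_pos: [487.9, 230.4, -13.1]
eef_rot: [3.142, 0.0, 2.997]
wrist_force: [1.6, 0.8, -0.7]
finger_gap: 0.5
```

Run:
```python
from h import *
s=read_state();print(s["eef_pos"],s["wrist_force"])
c=camera("wrist");p=cv2.convertScaleAbs(c["pixels"][130:270,230:430,::-1],alpha=2);cv2.imwrite("pics/w11.png",cv2.resize(p,None,fx=4,fy=4,interpolation=cv2.INTER_CUBIC))
```

```text
[487.86821387 230.35790681 -13.12965632] [ 1.55147143  0.76329336 -0.74849395]
```

View pics/w11.png

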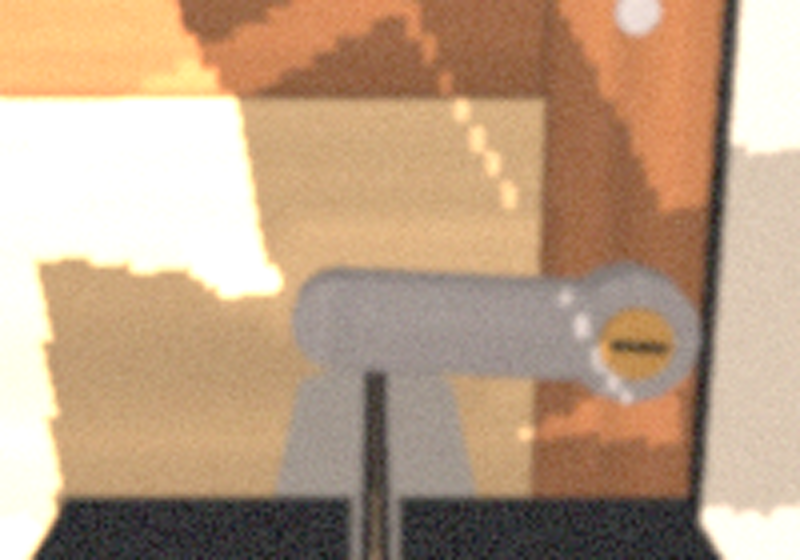

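The turn button lies square across the backing, pointing horizontally from the hub at (637,345), with the fingers behind it. Next I lift away and go above the bar.

Run:
```python
from h import *
s=read_state();print(rel(s,[464,-166,90],2.275))
```

```text
[-3.37, -39.564, -10.315, 0.0, 0.0, 0.722]
```

Call:
servo_tool(series=[[-0.2,0,-2,0,0,0],[-0.2,0,-5,0,0,0],[-0.2,-1,-8,0,0,0],[-0.2,-4,-10.3,0,0,0],[-0.5,-8,-10.3,0,0,0.05],[-1,-12,-10.3,0,0,0.15],[-1.4,-16,-10.3,0,0,0.25],[-1.8,-20,-10.3,0,0,0.35],[-2.2,-24,-10.3,0,0,0.45],[-2.6,-28,-10.3,0,0,0.55]], gripper=7)

```text
clock: 16.25
eef_pos: [472.8, -52.1, 89.9]
eef_rot: [-3.141, -0.0, 2.442]
wrist_force: [1.2, 0.9, -0.4]
finger_gap: 63.9
```

Run:
```python
from h import *
s=read_state();print(s["eef_pos"],rel(s,[464,-166,90],2.275))
```

```text
[472.81887599 -52.1274087   89.93666657] [-6.657, -9.281, -0.006, -0.0, -0.0, 0.167]
```

Call:
servo_tool(series=[[-1.5,-2,0,0,0,0.05],[-3,-4,0,0,0,0.1],[-4.5,-6,0,0,0,0.15],[-5.8,-8,0,0,0,0.167],[-6.4,-9,0,0,0,0.167],[-6.65,-9.3,0,0,0,0.167],[-6.65,-9.3,0,0,0,0.167],[-6.65,-9.3,0,0,0,0.167],[-6.65,-9.3,0,0,0,0.167],[-6.65,-9.3,0,0,0,0.167]])

```text
clock: 17.08
eef_pos: [465.3, -163.4, 89.9]
eef_rot: [3.142, -0.0, 2.281]
wrist_force: [-0.4, -0.1, 0.2]
finger_gap: 70.1
```

Run:
```python
from h import *
s=read_state();print(s["eef_pos"],s["eef_rot"],s["finger_gap"])
c=camera("wrist");cv2.imwrite("pics/w12.png",c["pixels"][...,::-1])
c=camera("side");cv2.imwrite("pics/s12.png",cv2.resize(c["pixels"][170:310,270:410,::-1],None,fx=4,fy=4,interpolation=cv2.INTER_CUBIC))
```

```text
[ 465.26254143 -163.44360466   89.86994985] [ 3.14158742e+00 -1.11783630e-04  2.28127100e+00] 70.14322935202013
```

View pics/w12.png

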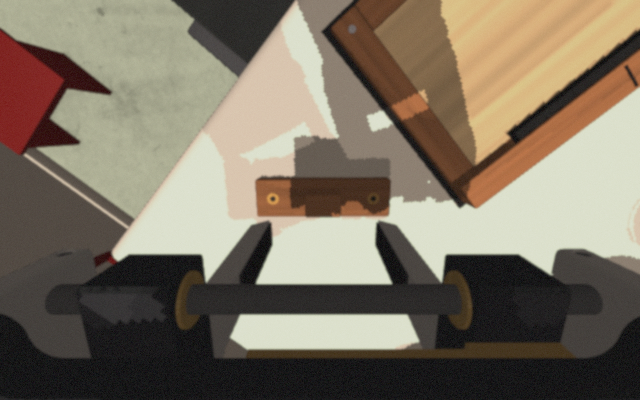

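View pics/s12.png

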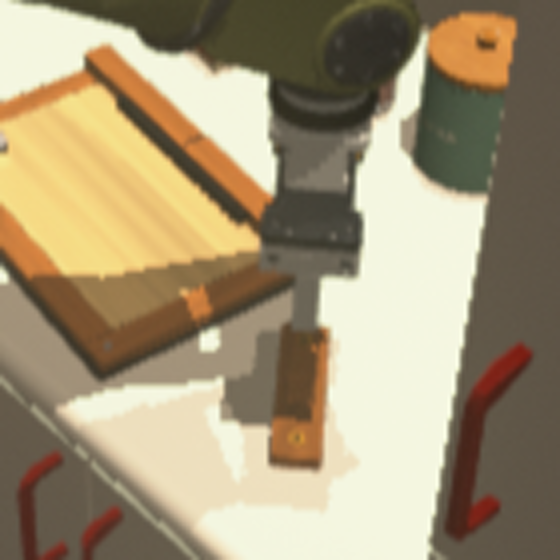

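The wrist view shows the rings level at (273,199) and (373,199), so the yaw is right. Next I'll check the x offset.

Run:
```python
from h import *
s=read_state();c=camera("wrist")
T=np.eye(4);T[:3,:3]=Ro.from_euler("xyz",s["eef_rot"]).as_matrix();T[:3,3]=s["eef_pos"];T=T@c["mount"]
w=ray(c,[(273,199),(373,199)],16,T);m=w.mean(0);d=w[0]-w[1];print(w.round(1).tolist(),m,np.arctan2(d[1],d[0]),np.linalg.norm(d))
print(rel(s,[*m[:2],80],2.275),"vs top/side",rel(s,[464,-166,80],2.275))
p=cv2.convertScaleAbs(c["pixels"][160:260,230:420,::-1],alpha=2.2);cv2.imwrite("pics/w13.png",cv2.resize(p,None,fx=4,fy=4,interpolation=cv2.INTER_CUBIC))
```

```text
[[428.0, -200.2, 16.0], [506.8, -132.3, 16.0]] [ 467.42858255 -166.25378755   16.        ] -2.4304097564497145 103.99356262195995
[-0.333, -0.0, 0.988, 0.0, 0.0, 0.006] vs top/side [-0.09, -0.244, 0.988, 0.0, 0.0, 0.006]
```

View pics/w13.png

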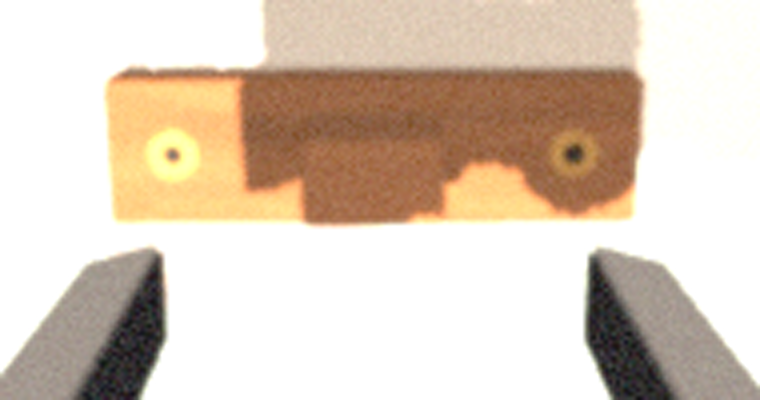

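Call:
servo_tool(series=[[0,-0.05,1.5,0,0,0.005],[0,-0.05,3,0,0,0.005],[0,-0.05,4.5,0,0,0.005],[0,-0.05,6,0,0,0.005],[0,-0.05,7,0,0,0.005],[0,-0.05,8,0,0,0.005],[0,-0.05,8.7,0,0,0.005],[0,-0.05,9.2,0,0,0.005],[0,-0.05,9.5,0,0,0.005],[0,-0.05,9.5,0,0,0.005]])

```text
clock: 18.07
eef_pos: [464.7, -164.7, -5.4]
eef_rot: [-3.141, -0.0, 2.275]
wrist_force: [-1.0, 0.1, 0.8]
finger_gap: 69.6
```

Run:
```python
from h import *
s=read_state();print(s["eef_pos"],s["wrist_force"])
c=camera("wrist");p=cv2.convertScaleAbs(c["pixels"][140:270,220:430,::-1],alpha=2.2);cv2.imwrite("pics/w14.png",cv2.resize(p,None,fx=3.8,fy=3.8,interpolation=cv2.INTER_CUBIC))
c=camera("side");cv2.imwrite("pics/s14.png",cv2.resize(c["pixels"][200:310,290:400,::-1],None,fx=5,fy=5,interpolation=cv2.INTER_CUBIC))
```

```text
[ 464.67303405 -164.67869247   -5.4337021 ] [-0.96019086  0.0592421   0.79224433]
```

View pics/w14.png

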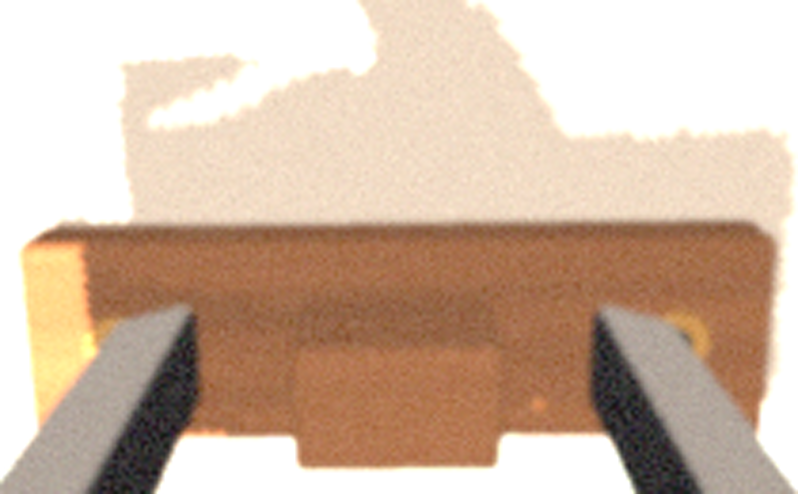

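View pics/s14.png

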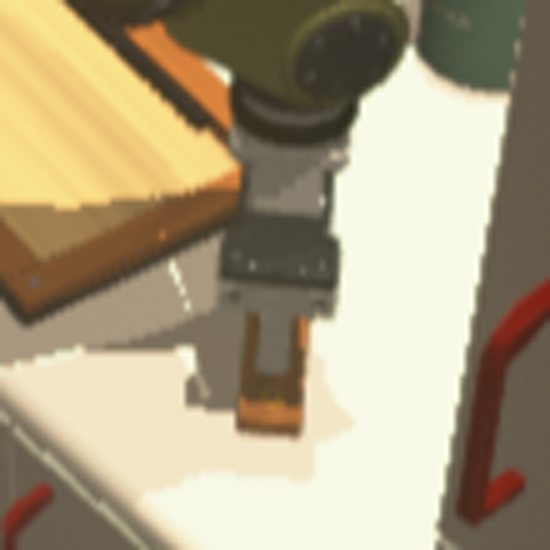

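The fingers stand on either side of the grip block and are centred on it. I'll lower 4 mm and close.

Call:
servo_tool(series=[[0,0,0.1,0,0,0],[0,0,0.25,0,0,0],[0,0,0.4,0,0,0],[0,0,0.4,0,0,0],[0,0,0.4,0,0,0],[0,0,0.4,0,0,0],[0,0,0.4,0,0,0],[0,0,0.4,0,0,0],[0,0,0.4,0,0,0],[0,0,0.4,0,0,0]])

```text
clock: 19.0
eef_pos: [464.8, -164.7, -9.1]
eef_rot: [3.142, 0.0, 2.275]
wrist_force: [-0.5, 0.2, -0.2]
finger_gap: 69.5
```

Call:
servo_tool(series=[[0,0,0,0,0,0],[0,0,0,0,0,0],[0,0,0,0,0,0],[0,0,0,0,0,0],[0,0,0,0,0,0],[0,0,0,0,0,0],[0,0,0,0,0,0],[0,0,0,0,0,0],[0,0,0,0,0,0],[0,0,0,0,0,0]], gripper=2.5, grip_force=45)

```text
clock: 19.83
eef_pos: [464.7, -164.7, -9.1]
eef_rot: [3.142, 0.0, 2.275]
wrist_force: [-0.2, 0.6, 0.4]
finger_gap: 33.5
```

Run:
```python
from h import *
s=read_state();print(s["eef_pos"],s["eef_rot"],s["wrist_force"],s["finger_gap"])
c=camera("wrist");p=cv2.convertScaleAbs(c["pixels"][140:270,220:430,::-1],alpha=2.2);cv2.imwrite("pics/w15.png",cv2.resize(p,None,fx=3.8,fy=3.8,interpolation=cv2.INTER_CUBIC))
```

```text
[ 464.74759528 -164.71016807   -9.14519689] [3.14158970e+00 3.18450126e-05 2.27483555e+00] [-0.24573805  0.59633492  0.39485339] 33.518410260593754
```

View pics/w15.png

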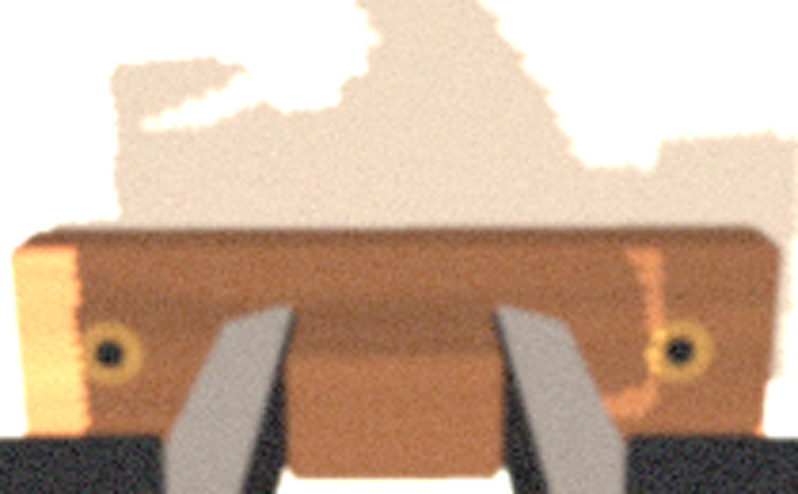

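Gripped at a 33.5 mm opening. Lifting now.

Call:
servo_tool(series=[[0,0,-0.5,0,0,0],[0,0,-1.5,0,0,0],[0,0,-3,0,0,0],[0,0,-4.5,0,0,0],[0,0,-6,0,0,0],[0,0,-7,0,0,0],[0,0,-7.5,0,0,0],[0,0,-7.5,0,0,0],[0,0,-7.5,0,0,0],[0,0,-7.5,0,0,0]])

```text
clock: 20.72
eef_pos: [464.3, -164.5, 65.2]
eef_rot: [-3.141, -0.001, 2.275]
wrist_force: [-0.5, -0.7, -0.7]
finger_gap: 33.8
```

Run:
```python
from h import *
s=read_state();print(s["eef_pos"],s["eef_rot"],s["wrist_force"],s["finger_gap"])
print(b2w(35,0),rel(s,[*b2w(35,0),66],np.pi+BY))
c=camera("wrist");cv2.imwrite("pics/w16.png",c["pixels"][...,::-1])
c=camera("side");cv2.imwrite("pics/s16.png",cv2.resize(c["pixels"][170:310,270:410,::-1],None,fx=4,fy=4,interpolation=cv2.INTER_CUBIC))
```

```text
[ 464.33853216 -164.52640458   65.15078261] [-3.14107304e+00 -1.07529927e-03  2.27475693e+00] [-0.4970996  -0.72239093 -0.7295296 ] 33.8079605818094
[532.63270671 107.94276496] [16.35, 22.841, -0.079, -0.0, -0.001, -0.722]
```

View pics/w16.png

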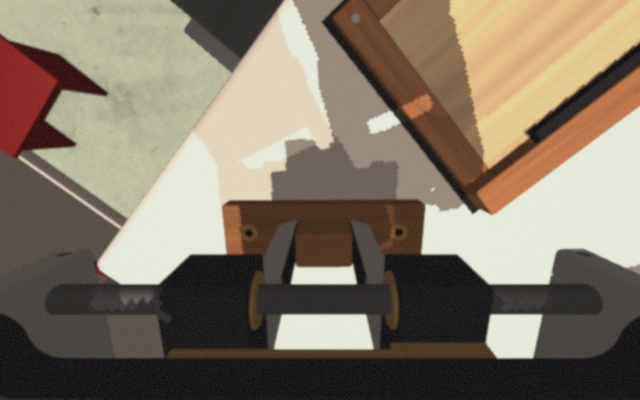

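View pics/s16.png

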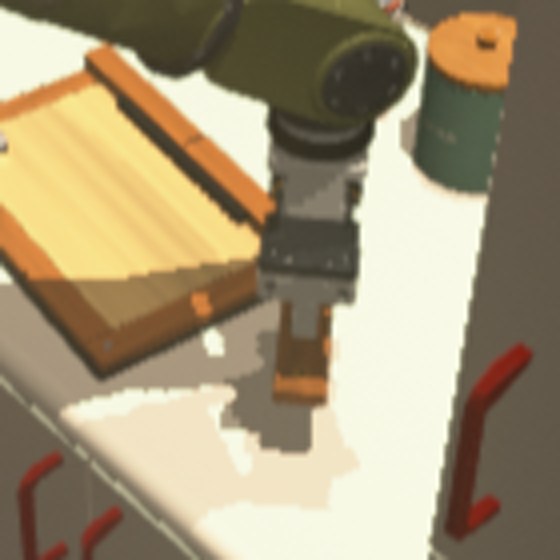

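The bar is lifted, level, and held in the same way as before. Carrying it over the backing.

Call:
servo_tool(series=[[1,1.4,0,0,0,-0.05],[2.6,3.6,0,0,0,-0.12],[4.6,6.4,0,0,0,-0.2],[6.6,9.2,0,0,0,-0.3],[8.6,12,0,0,0,-0.4],[10.6,14.8,0,0,0,-0.5],[12.6,17.6,0,0,0,-0.58],[14.4,20.2,0,0,0,-0.66],[15.7,22,0,0,0,-0.7],[16.35,22.85,0,0,0,-0.722]])

```text
clock: 21.65
eef_pos: [533.1, 110.3, 65.2]
eef_rot: [3.142, -0.001, 3.001]
wrist_force: [0.1, -1.1, -0.7]
finger_gap: 33.6
```

Call:
servo_tool(series=[[0,0,0.5,0,0,0],[0,0,1.2,0,0,0],[0,0,2,0,0,0],[0,0,2.8,0,0,0],[0,0,3.4,0,0,0],[0,0,3.8,0,0,0],[0,0,4,0,0,0],[0,0,4,0,0,0],[0,0,4,0,0,0],[0,0,4,0,0,0]])

```text
clock: 22.48
eef_pos: [533.3, 107.8, 26.2]
eef_rot: [3.141, 0.001, 2.997]
wrist_force: [-0.3, 0.1, -1.5]
finger_gap: 33.5
```

Run:
```python
from h import *
s=read_state();print(s["eef_pos"],s["eef_rot"],s["wrist_force"],s["finger_gap"])
c=camera("wrist");cv2.imwrite("pics/w17.png",c["pixels"][...,::-1])
c=camera("side");cv2.imwrite("pics/s17.png",cv2.resize(c["pixels"][165:285,235:375,::-1],None,fx=5,fy=5,interpolation=cv2.INTER_CUBIC))
c=camera("top");cv2.imwrite("pics/t17.png",cv2.resize(c["pixels"][170:290,250:400,::-1],None,fx=5,fy=5,interpolation=cv2.INTER_CUBIC))
```

```text
[533.30305813 107.8126918   26.17828439] [3.14147778e+00 5.48222485e-04 2.99676734e+00] [-0.26014004  0.06129408 -1.54740455] 33.50298946584542
```

View pics/w17.png

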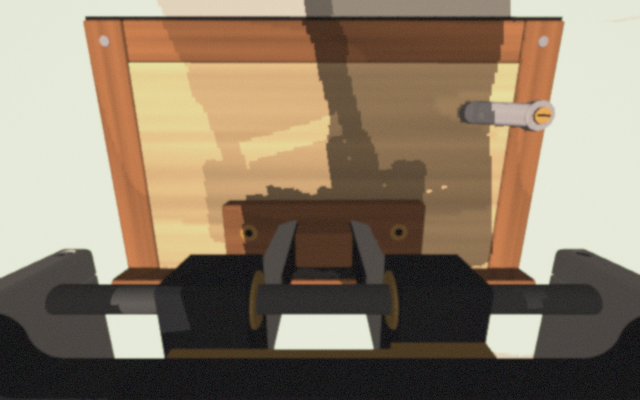

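View pics/s17.png

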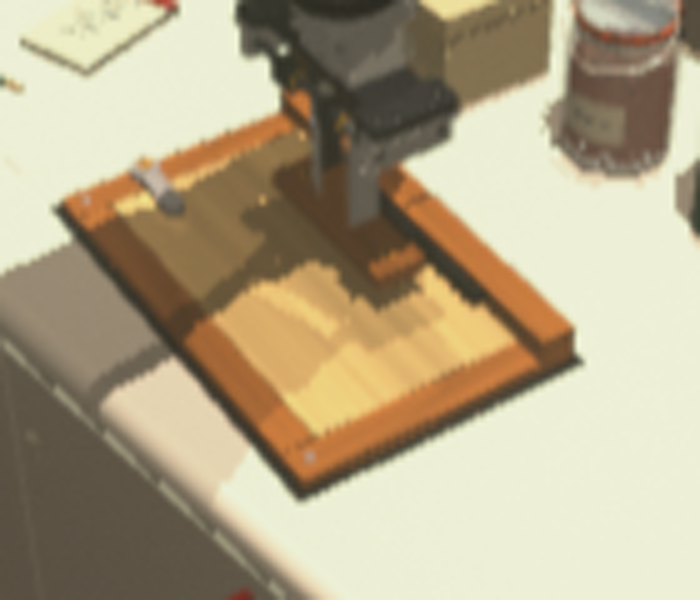

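View pics/t17.png

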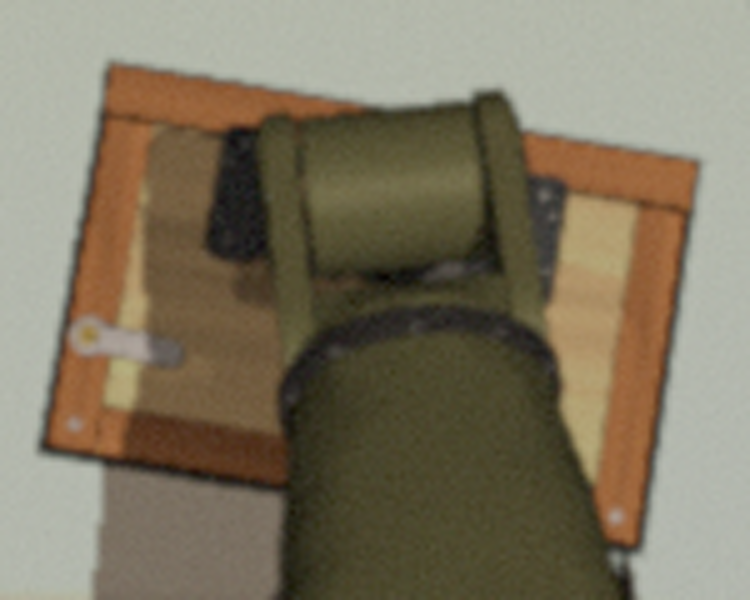

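In the wrist view the board's bottom screws at (104,41) and (543,41) and the bar rings at 249 and 399 are both centred on u≈324 and level. So the yaw and y centring are good, and the button is square. Lowering now.

Call:
servo_tool(series=[[0,0,0.4,0,0,0],[0,0,0.8,0,0,0],[0,0,1.2,0,0,0],[0,0,1.5,0,0,0],[0,0,1.8,0,0,0],[0,0,1.95,0,0,0],[0,0,2.05,0,0,0],[0,0,2.1,0,0,0],[0,0,2.1,0,0,0],[0,0,2.1,0,0,0]])

```text
clock: 23.47
eef_pos: [533.2, 107.9, 5.0]
eef_rot: [3.142, 0.0, 2.997]
wrist_force: [0.8, -0.6, -0.8]
finger_gap: 34.0
```

Run:
```python
from h import *
for i in range(5):
    s=read_state();print(s["eef_pos"].round(2),s["wrist_force"].round(2),s["moment"].round(3));camera("top")
```

```text
[533.15 107.85   4.98] [ 0.77 -0.57 -0.81] [ 0.022 -0.021  0.03 ]
[533.18 107.82   4.99] [-0.51  0.87 -1.03] [-0.058 -0.014  0.016]
[533.19 107.84   5.  ] [-0.24 -0.03 -1.65] [ 0.056 -0.043  0.05 ]
[533.18 107.85   4.99] [-0.3   0.36 -1.29] [ 0.014 -0.003 -0.   ]
[533.17 107.81   4.97] [ 0.08 -0.21 -1.48] [ 0.046  0.028 -0.021]
```

Call:
servo_tool(series=[[-0.2,0,0.02,0,0,0],[-0.4,0,0.04,0,0,0],[-0.6,0,0.05,0,0,0],[-0.8,0,0.05,0,0,0],[-1.0,0,0.05,0,0,0],[-1.15,0,0.05,0,0,0],[-1.3,0,0.05,0,0,0],[-1.4,0,0.05,0,0,0],[-1.4,0,0.05,0,0,0],[-1.4,0,0.05,0,0,0]])

```text
clock: 24.55
eef_pos: [546.9, 105.8, 4.3]
eef_rot: [-3.142, -0.0, 2.997]
wrist_force: [-0.3, 0.2, -0.7]
finger_gap: 33.8
```

```bash
cat > f.py <<'E'
from h import *
F=[];M=[]
for i in range(6):
    s=read_state();F.append(s["wrist_force"]);M.append(s["moment"]);c=camera("wrist")
F=np.mean(F,0);M=np.mean(M,0);a=BY
print(s["clock"],s["eef_pos"].round(2),np.round(s["eef_rot"],4),"Fboard",(F[0]*np.cos(a)+F[1]*np.sin(a)).round(2),(-F[0]*np.sin(a)+F[1]*np.cos(a)).round(2),F[2].round(2),"M",M.round(3),s["finger_gap"])
E
python3 f.py
```

```text
24.8 [546.92 105.83   4.38] [3.1416e+00 1.0000e-04 2.9968e+00] Fboard 0.05 0.23 -0.83 M [ 0.025 -0.014 -0.01 ] 33.755759557391144
```

Call:
servo_tool(series=[[-0.05,0,0,0,0,0],[-0.1,0,0,0,0,0],[-0.15,0,0,0,0,0],[-0.2,0,0,0,0,0],[-0.25,0,0,0,0,0],[-0.3,0,0,0,0,0],[-0.35,0,0,0,0,0],[-0.35,0,0,0,0,0],[-0.35,0,0,0,0,0],[-0.35,0,0,0,0,0]])

```text
clock: 25.68
eef_pos: [550.4, 105.3, 4.3]
eef_rot: [-3.142, -0.0, 2.997]
wrist_force: [-0.4, 0.2, -1.0]
finger_gap: 33.6
```

```bash
python3 f.py
```

```text
25.9333 [550.39 105.3    4.35] [-3.1416 -0.      2.9968] Fboard -0.07 -0.05 -0.82 M [-0.009  0.002 -0.014] 33.93604437019364
```

Call:
servo_tool(series=[[-0.05,0,0,0,0,0],[-0.1,0,0,0,0,0],[-0.15,0,0,0,0,0],[-0.2,0,0,0,0,0],[-0.25,0,0,0,0,0],[-0.3,0,0,0,0,0],[-0.3,0,0,0,0,0],[-0.3,0,0,0,0,0],[-0.3,0,0,0,0,0],[-0.3,0,0,0,0,0]])

```text
clock: 26.82
eef_pos: [553.3, 104.9, 4.3]
eef_rot: [3.142, -0.0, 2.997]
wrist_force: [-2.1, 0.7, -0.5]
finger_gap: 33.7
```

```bash
python3 f.py
```

```text
27.0667 [553.34 104.9    4.31] [ 3.1416e+00 -1.0000e-04  2.9968e+00] Fboard -2.4 0.56 -0.43 M [ 0.142  0.365 -0.103] 33.753267913064974
```

Contact: 2.4 N on the strip. I'll press another 3 mm.

Call:
servo_tool(series=[[-0.04,0,0,0,0,0],[-0.08,0,0,0,0,0],[-0.12,0,0,0,0,0],[-0.16,0,0,0,0,0],[-0.2,0,0,0,0,0],[-0.24,0,0,0,0,0],[-0.28,0,0,0,0,0],[-0.3,0,0,0,0,0],[-0.3,0,0,0,0,0],[-0.3,0,0,0,0,0]])

```text
clock: 27.95
eef_pos: [555.7, 104.6, 4.2]
eef_rot: [-3.141, -0.002, 2.997]
wrist_force: [-7.0, 2.7, 2.3]
finger_gap: 33.8
```

```bash
python3 f.py;  python3 - <<'E'
from h import *
c=camera("wrist");cv2.imwrite("pics/w20.png",c["pixels"][...,::-1])
c=camera("side");cv2.imwrite("pics/s20.png",cv2.resize(c["pixels"][165:285,235:375,::-1],None,fx=5,fy=5,interpolation=cv2.INTER_CUBIC))
E
```

```text
28.2 [555.7  104.58   4.19] [-3.1415e+00 -1.6000e-03  2.9966e+00] Fboard -7.11 1.51 2.43 M [ 0.409  1.411 -0.322] 33.937378134889954
```

View pics/w20.png

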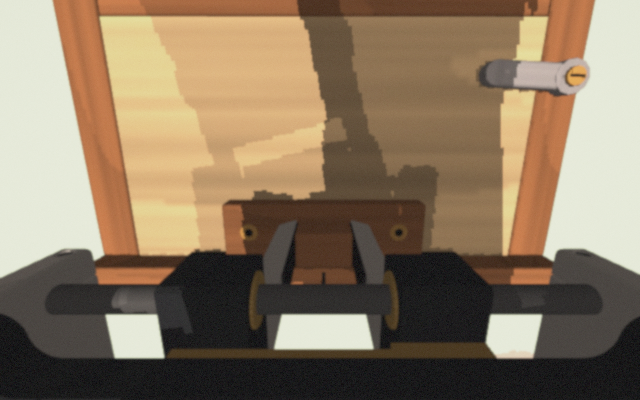

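View pics/s20.png

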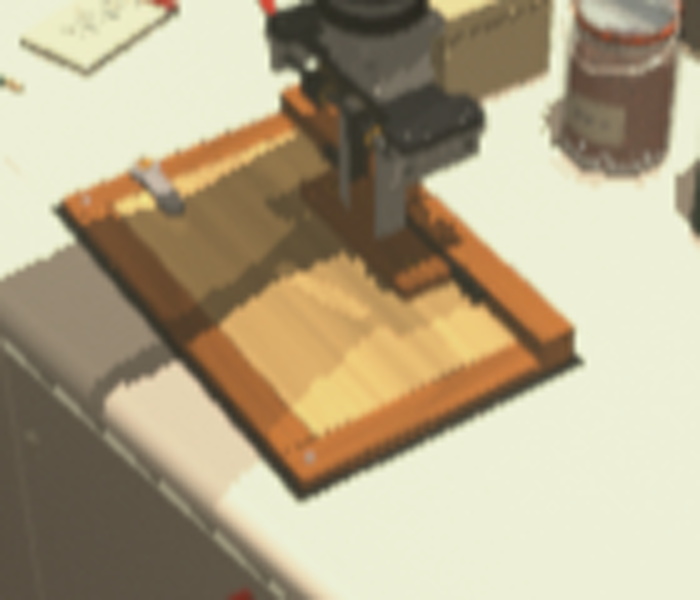

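At 7.1 N the rail's centre line (u≈323) is in line with the block. Two small errors show: about 3–4 N of bearing on the backing, and the moment says the -y end of the bar presses first. I'll correct the height, yaw and push slightly.

Call:
servo_tool(series=[[0,0,-0.02,0,0,0.002],[0,0,-0.04,0,0,0.004],[0,0,-0.06,0,0,0.006],[-0.02,0,-0.06,0,0,0.008],[-0.04,0,-0.06,0,0,0.008],[-0.06,0,-0.06,0,0,0.008],[-0.08,0,-0.06,0,0,0.008],[-0.1,0,-0.06,0,0,0.008],[-0.1,0,-0.06,0,0,0.008],[-0.1,0,-0.06,0,0,0.008]])

```text
clock: 29.18
eef_pos: [556.1, 104.5, 4.3]
eef_rot: [-3.141, -0.003, 2.989]
wrist_force: [-8.5, 3.2, -0.9]
finger_gap: 33.9
```

```bash
python3 f.py
```

```text
29.4333 [556.09 104.52   4.27] [-3.1412e+00 -3.0000e-03  2.9893e+00] Fboard -8.31 2.32 -0.74 M [0.679 1.63  0.103] 33.964086884777664
```

Call:
servo_tool(series=[[-0.02,0.01,0,0,0,0],[-0.04,0.02,0,0,0,0],[-0.06,0.03,0,0,0,0],[-0.07,0.04,0,0,0,0],[-0.07,0.04,0,0,0,0],[-0.07,0.04,0,0,0,0],[-0.07,0.04,0,0,0,0],[-0.07,0.04,0,0,0,0],[-0.07,0.04,0,0,0,0],[-0.07,0.04,0,0,0,0]])

```text
clock: 30.32
eef_pos: [556.6, 104.5, 4.3]
eef_rot: [-3.141, -0.003, 2.989]
wrist_force: [-9.8, 0.7, 0.4]
finger_gap: 34.0
```

```bash
python3 f.py; python3 f.py;  python3 - <<'E'
from h import *
c=camera("wrist");cv2.imwrite("pics/w21.png",c["pixels"][...,::-1])
E
```

```text
30.5667 [556.68 104.47   4.29] [-3.1406 -0.0034  2.9892] Fboard -9.61 -1.01 0.61 M [0.217 1.954 0.082] 34.166812701291164
30.8667 [556.66 104.46   4.29] [-3.1406 -0.0034  2.9893] Fboard -9.53 -0.78 0.55 M [0.207 1.941 0.084] 33.39823710356455
```

View pics/w21.png

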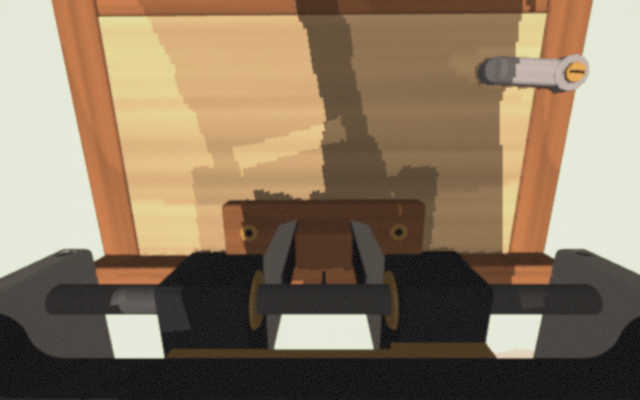

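It is steady: 9.5 N along the push axis, about 2 N of bearing, and the bar is square and centred. Handing in.

```bash
python3 -c "
from cell import *
print(sign_off())"
```

```text
the job is handed in; nothing more can be done
None
```

I swung the turn button square across the backing, then laid the bar on the backing against the rubber strip. I handed the job in at about 31 s, still gripping and pressing the bar. Sign-off gave no verdict.

**Last checks:**
- **Push:** the wrist read a steady 9.5 N along the push, after about 4 mm of travel past first contact. I estimate 8.5–10 N reaches the strip.
- **Bearing on the backing:** about 2 N still presses down, so I did not remove it completely.
- **Sideways force:** about 1 N.
- **Alignment:** in the last wrist picture the bar is level with the board, and its block lines up with the rail's centre line. The reaction is roughly centred along the bar, after I turned it 0.008 rad because one end was pressing first.
- **Turn button:** still square across the backing in the last picture.

**What disagreed or failed:**
- **First sweep missed:** the closed fingertips sit about 30 mm short of the stated tool point, so they passed over the button without touching it. I felt my way down to find the right height, and the second sweep worked.
- **Camera difference:** the wrist camera placed things 4–5 mm further out in x than the top camera. I found the strip by force instead.
- **Note pad, pencil and mug:** I never worked near them. The pad looked undisturbed in the pictures, but I did not measure any of the three at the end, and I never positively identified the mug.

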